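# Find the socket for the plaster mould's clamp nut

### The job

Find which of the three sockets fits the hex nut of the clamp on the white plaster mould, trying them on it gently (never push on the mould or its clamp with more than 40 N, the plaster cracks), and leave the two others standing upright on the table, clear of the mould. Finish while still holding the one that fits by its square adapter, upright and fully down over the nut: do not let go of it. Leave everything else on the table where it is.

Things in the scene. Friction and masses are not known exactly. Their poses are not given: they have to be found in the camera images.
- socket_s_mid (a point): Loose dark steel socket, 31 mm outside diameter, 200 g, standing mouth down. Point: on its axis, half-way up, 38 mm above its mouth; z up. Round body up to 40 mm above the mouth; on it a 16 x 16 mm square adapter from 40 to 76 mm, flat sides facing x and y: grip it there. Hex opening 26 mm deep, a flat facing x (repeats every 60 degrees).
- socket_m_mid (a point): Loose dark steel socket, 38 mm outside diameter, 250 g, standing mouth down. Point: on its axis, half-way up, 38 mm above its mouth; z up. Round body up to 40 mm above the mouth; on it a 16 x 16 mm square adapter from 40 to 76 mm, flat sides facing x and y: grip it there. Hex opening 26 mm deep, a flat facing x (repeats every 60 degrees).
- socket_l_mid (a point): Loose dark steel socket, 45 mm outside diameter, 300 g, standing mouth down. Point: on its axis, half-way up, 38 mm above its mouth; z up. Round body up to 40 mm above the mouth; on it a 16 x 16 mm square adapter from 40 to 76 mm, flat sides facing x and y: grip it there. Hex opening 26 mm deep, a flat facing x (repeats every 60 degrees).
- clamp_p_seat (a point): One of three fixed steel clamps: 70 mm plate, 6 mm thick, with a round cup 10 mm high around a hex nut 18 mm high (last 3 mm bevelled), bolt end 4 mm above it. Point: on the nut's axis at the floor of its cup, 56 mm above the table; z up, x square to a flat of the nut (repeats every 60 degrees). 
- clamp_q_seat (a point): Clamp like clamp_p with another nut size. Point: on the nut's axis at the floor of its cup, 56 mm above the table; z up, x square to a flat of the nut (repeats every 60 degrees). Nut and cup suit one socket, 1.6 mm play across flats: its mouth reaches the cup's floor if the flats are aligned within 3 degrees, else stops 15 mm above it.
- clamp_r_seat (a point): Clamp like clamp_p with another nut size. Point: on the nut's axis at the floor of its cup, 56 mm above the table; z up, x square to a flat of the nut (repeats every 60 degrees). On any clamp a socket too small stops on the nut's top, mouth 17 to 18 mm above the cup's floor; one too wide stops on the cup's rim, 10 mm above the floor.
- mould_top (a point): Centre of the flat top of the fixed white plaster mould, 50 mm above the table; 130 x 110 mm, on a 150 x 130 mm plywood foot. One of the three clamps, drawn anew each time, is centred on it: that is the one to work on. The other two are spares on the plywood block at the far side. Mould and clamps stand 40 N at most.
- brush: Bystander, leave alone: wood-handled brush, 120 long, lying between two of the socket places (mm); origin at its underside, near its middle.
- rib: Bystander, leave alone: flat pale wooden modelling tool, 180 x 22 x 6, lying between two of the socket places (mm); origin at its underside.
- pinch_bowl: Bystander, leave alone: terracotta bowl, 90 across, 45 high (mm); origin at its underside.
- water_cup: Bystander, leave alone: white ceramic cup, 76 across, 90 high (mm); origin at its underside.
- slip_jar: Bystander, leave alone: white plastic jar with grey cap, 70 across, 90 high (mm); origin at its underside.
- rolling_pin: Bystander, leave alone: wooden rolling pin, 200 long, 36 thick, lying roughly along x (mm); origin at its underside, near its middle.
- scraper: Bystander, leave alone: scraper with dark wooden handle, 200 long (mm); origin at its underside, near its middle.
There are look-alikes about, which are no part of the job. What is shaped like the part that bears mould_top but pink is not meant.

How it is judged:
By the outcome, as a careful person would: the job done as asked, in the order asked, and still so for the second after the job is handed in, while the arm keeps its last pose, push and grip.
It also fails if it takes over 72 s, if anything falls off the work surface, if the arm or the gripper's body presses on something with over 40 N, if the wrist force passes 120 N, or if a joint passes its speed limit or range.

### The arm

A 6-joint arm with a two-finger parallel gripper is mounted at the origin on the work surface. World frame = base frame: x ahead of the robot, y to its left, z up, the work surface at z = 0. Lengths are in m, angles in rad, forces in N, time in s.
With the tool pointing down it reaches from about 0.25 to 0.775 m from the base axis. Payload 4 kg.
Tool frame: the origin (TCP) lies on the centre line of the jaws, within the pads' length; the fingertips stand 17 mm ahead of it and the grasp point (between the pads) lies 2 mm behind it; z points along the fingers, y is the line along which they close (so a half turn about z gives the same grasp; the last joint's range is limited). The gripper opens to 94 mm and grips with 3 to 60 N. Pads are 16 mm wide; open, the fingers measure 119 mm over their backs; the gripper's body (75 mm by 177 mm) begins 78 mm behind the grasp point.
Start: joints at [-1.211, 0.087, 1.371, -0, 1.684, -0.103], TCP at [0.246, -0.492, 0.201] pointing down, gripper open.
Joint ranges: [-3.1, 3.1], [-0.76, 2.03], [0.27, 2.55], [-1.08, 4.22], [0.17, 2.65], [-2.57, 2.57]. Speed limits (rad/s): [2.79, 2.79, 3.14, 3.14, 3.14, 3.14].

### API

Orientations are given as [roll, pitch, yaw] about the fixed x, y, z axes, in that order (R = Rz(yaw) Ry(pitch) Rx(roll)).
In Python, from bench import robot gives the robot as it stands.
- The arm moves only by the tool servo_tool, never from a script. Its argument "plan" is a list of rows, each a list of 7 numbers: the shift along the tool's x, y, z normalised to -1 to 1, where 1 is 0.1 m, then the turn, a rotation vector about the tool's x, y, z normalised to -1 to 1, where 1 is pi/2 rad, then the finger opening in mm, from 0 to 94. In form: [[x, y, z, ax, ay, az, gripper], ...]. A call has 1 to 12 rows; each row is the pose to reach, as a shift and turn from the pose commanded when the call began, along the tool's axes at that moment; what a row does not reach only later rows make up. A row lasts 1/12 s, in which the tool goes at most 41.7 mm and 7.16 degrees, less where a joint would pass 70% of its speed; a pose out of reach is approached as far as the arm can. A call with a number of a shift or a turn outside -1 to 1 is refused whole. A call with a gripper value outside its range is refused whole. The fingers move at their own pace and stop on an object; the grip force is fixed at half the most. Time passes only in rows, so rows that repeat a pose let the fingers close. It gives the time, the measured TCP pose, the force, the opening and the grip force at its end, in the units of the state.
- robot.get_obs(): the state, without advancing time (a new reading comes with each control period).
- robot.snapshot(name): name is "scene" or "top"; returns the picture (420x560x3 uint8, red, green, blue); there is no depth.
- robot.camera_params(name): a dict with "camera_matrix" (3x3 intrinsics, pixels), "distortion" ([k1, k2, p1, p2, k3] as OpenCV has them; the pictures are not rectified), "rvec" (rotation vector, rad) and "tvec" (3), from world to camera coordinates, as OpenCV has them. Camera axes: x right, y down, z forward; pixel columns grow to the right and rows downward; lengths in m; the calibration is good to about 2 mm. A picture is of the moment at which its call begins. camera_params takes no time and is no camera call.
- robot.close_job(): hands the job in; it is judged then, once.
Trained networks look in the newest picture that a camera, given by its name, has taken for a name from the list of things; names that differ only in an ending like _2 or _b are one class to them, and where a whole thing is asked for, a point or a joint stands for the part that bears it (a point fixed in the world has none). Each returns a list of dicts, best first, with "conf" (0 to 1); they miss things now and then, are a little off and sometimes report something else, mostly with a low value. They report only what shows in the picture. A call takes as long as a camera call. They do not tell look-alikes from the thing itself.
- robot.find_in(thing, camera): "extent" ([centre column, centre row, width, height] in pixels, round what is visible of it).
The state is a dict: "time": time; "joint_positions": joint angles; "qvel": joint speeds; "joint_torque": joint torques, N m; "tool_pos": TCP position; "ee_rot": TCP orientation; "wrist_force": force on the tool from outside, world axes, zero at the start; "wrist_torque": the same for the moment, N m; "width": finger opening in m; "finger_force": force on a finger pad.
Only numpy, scipy, OpenCV 4.12 (cv2) and the standard library are available. Lean on these libraries where they do the work, as an engineer would, in place of code of your own. Each camera call takes 0.05 s, during which the arm holds its last target. There are 200 camera calls.

## Working session

There is one attempt and no reset: what is moved stays moved. The work goes in short steps, Python scripts to look and compute and a tool call to move; the robot and the scene stay as the last step left them, time stands still between calls to the robot, and variables do not carry over. Pictures are saved under pics/ and viewed, at most 10 in all, crops included, and the job is handed in when it is done.

Besides the shell and the picture viewer there is one more tool, called after "Request:" in YAML: its name, and indented under it one key for each argument. servo_tool: Moves the arm, as the interface text tells. Scaled input: -1 to 1 covers 0.1 m each way for a shift and pi/2 rad each way for a turn. Its arguments: {"type":"object","properties":{"plan":{"type":"array","items":{"type":"array","items":{"type":"number"}}}},"required":["plan"]}

```bash
mkdir -p pics; ls
cat > h.py <<'E'
import numpy as np,cv2
from bench import robot
def cam(n):
    p=robot.camera_params(n);K=np.array(p["camera_matrix"],float);D=np.array(p["distortion"],float)
    R=cv2.Rodrigues(np.array(p["rvec"],float))[0];t=np.array(p["tvec"],float).ravel();return K,D,R,t
def ray(n,u,v,z):
    K,D,R,t=cam(n);a=cv2.undistortPoints(np.array([[[u,v]]],float),K,D).ravel()
    d=R.T@np.array([a[0],a[1],1]);c=-R.T@t;return c+d*(z-c[2])/d[2]
def proj(n,P):
    K,D,R,t=cam(n);return cv2.projectPoints(np.array(P,float).reshape(-1,1,3),cv2.Rodrigues(R)[0],t,K,D)[0].reshape(-1,2)
E
python3 - <<'E'
from h import *
for n in("top","scene"):
    im=robot.snapshot(n);np.save(n+"0.npy",im);cv2.imwrite(f"pics/{n}0.png",cv2.resize(im[:,:,::-1],(800,600),interpolation=cv2.INTER_CUBIC))
    K,D,R,t=cam(n);print(n,(-R.T@t).round(3),K[0,0],(R[2]).round(2))
    for th in["socket_s_mid","socket_m_mid","socket_l_mid","clamp_p_seat","clamp_q_seat","clamp_r_seat","mould_top"]:
        print(th,[(np.round(d["extent"]).tolist(),round(d["conf"],2)) for d in robot.find_in(th,n)][:4])
print(robot.get_obs())
E
```

```text
pics
top [0.425 0.05  1.253] 416.37220725936174 [ 0.11 -0.03 -0.99]
socket_s_mid [([399.0, 227.0, 14.0, 9.0], 0.45)]
socket_m_mid [([307.0, 210.0, 14.0, 12.0], 0.63)]
socket_l_mid [([356.0, 239.0, 16.0, 16.0], 0.71)]
clamp_p_seat [([311.0, 127.0, 27.0, 28.0], 0.57)]
clamp_q_seat [([231.0, 215.0, 26.0, 36.0], 0.77), ([159.0, 177.0, 28.0, 28.0], 0.32)]
clamp_r_seat [([276.0, 128.0, 29.0, 24.0], 0.91), ([375.0, 219.0, 12.0, 60.0], 0.29)]
mould_top [([233.0, 221.0, 51.0, 57.0], 0.94), ([203.0, 294.0, 62.0, 59.0], 0.85), ([388.0, 296.0, 51.0, 54.0], 0.7)]
scene [ 1.301 -0.508  0.672] 417.58316343250937 [-0.68  0.48 -0.55]
socket_s_mid [([147.0, 253.0, 12.0, 30.0], 0.62)]
socket_m_mid [([253.0, 228.0, 16.0, 26.0], 0.67)]
socket_l_mid [([187.0, 229.0, 19.0, 30.0], 0.59)]
clamp_p_seat [([307.0, 280.0, 44.0, 28.0], 0.72)]
clamp_q_seat [([314.0, 198.0, 30.0, 23.0], 0.88)]
clamp_r_seat [([348.0, 264.0, 44.0, 26.0], 0.92)]
mould_top [([297.0, 171.0, 50.0, 35.0], 0.81), ([315.0, 205.0, 63.0, 47.0], 0.67), ([136.0, 217.0, 65.0, 52.0], 0.65)]
{'time': 0.8, 'joint_positions': array([-1.21109477e+00,  8.71625102e-02,  1.37065316e+00,  3.36943528e-05,
        1.68363757e+00, -1.03110715e-01]), 'qvel': array([ 0.00125372, -0.00019046,  0.00266361,  0.00046456, -0.00088765,
       -0.0002005 ]), 'joint_torque': array([-5.34916799e-04, -3.39989340e+01, -3.02573633e+01,  7.19181472e-02,
        2.35431612e-02,  1.70941166e-05]), 'tool_pos': array([ 0.24556608, -0.49216178,  0.20135018]), 'ee_rot': array([ 3.14145053e+00, -1.89519591e-05,  4.62816070e-01]), 'wrist_force': array([ 0.11114338,  0.79682532, -0.44559678]), 'wrist_torque': array([ 0.00575823, -0.00305928, -0.01164283]), 'finger_force': 0.0, 'width': 0.09393747173632253}
```

View pics/top0.png

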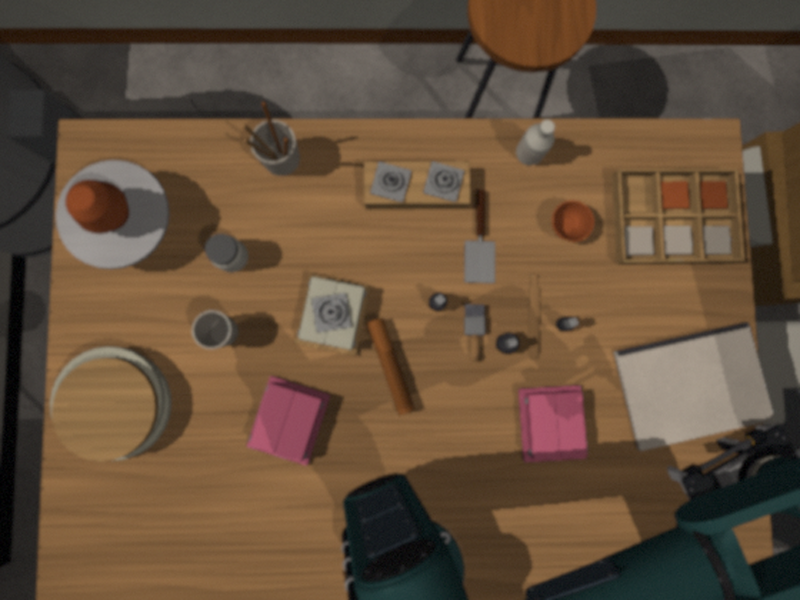

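View pics/scene0.png

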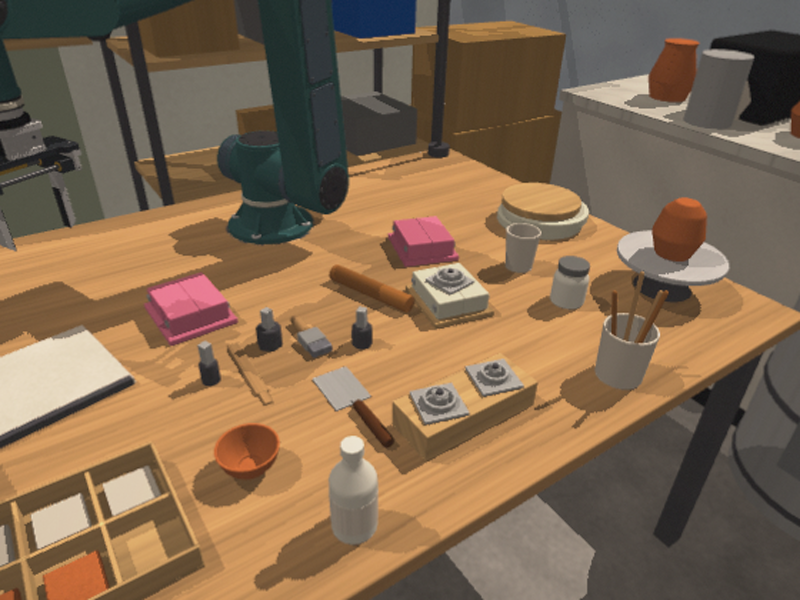

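Run:
```python
from h import *
T=np.load("top0.npy")[:,:,::-1];S=np.load("scene0.npy")[:,:,::-1]
def c(I,u,v,w=56,s=5):return cv2.resize(I[v-w//2+2:v+w//2-2,u-w//2:u+w//2],(266,260),interpolation=cv2.INTER_CUBIC)
m=np.vstack([np.hstack([c(T,232,217),c(T,275,127),c(T,312,127)]),np.hstack([c(S,314,198),c(S,307,280),c(S,348,264)])])
m=np.clip(m.astype(float)*1.5,0,255).astype(np.uint8)
cv2.imwrite("pics/z1.png",m)
k=np.hstack([c(T,307,210,40),c(T,356,239,40),c(T,399,227,40)]);k2=np.hstack([c(S,253,228,40),c(S,187,229,40),c(S,147,253,40)])
cv2.imwrite("pics/z2.png",np.clip(np.vstack([k,k2])*1.6,0,255).astype(np.uint8))
print("mould",ray("top",231,215,.06),ray("scene",314,197,.06))
for n,a,b in(("m",(307,210),(253,228)),("l",(356,239),(187,229)),("s",(399,227),(147,253))):
    print(n,ray("top",*a,.038),ray("scene",*b,.038))
```

```text
mould [0.52966417 0.15846085 0.06      ] [0.53352126 0.14483387 0.06      ]
m [ 0.54385994 -0.06226529  0.038     ] [ 0.54288774 -0.06112914  0.038     ]
l [ 0.45692792 -0.20445127  0.038     ] [ 0.45595799 -0.2056796   0.038     ]
s [ 0.49052861 -0.33326205  0.038     ] [ 0.49512341 -0.32373979  0.038     ]
```

View pics/z1.png

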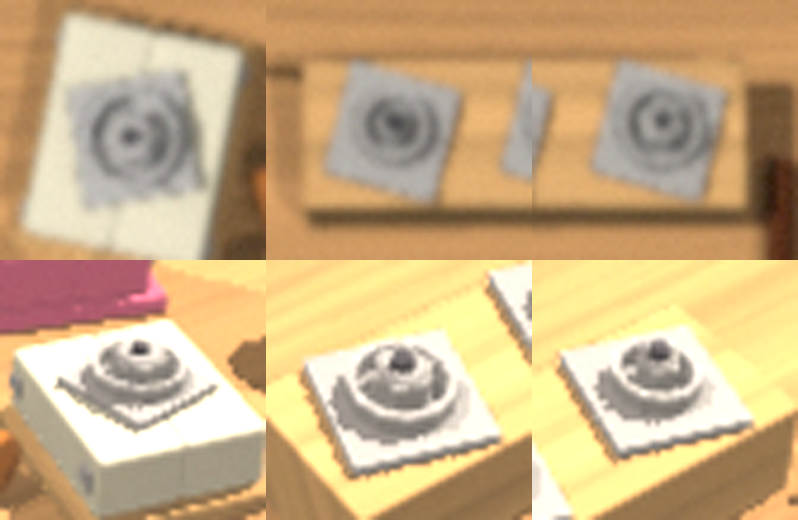

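View pics/z2.png

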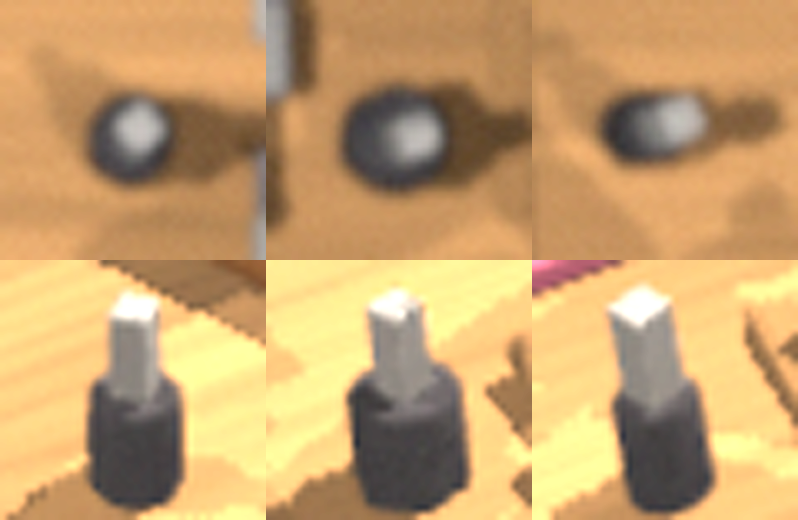

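```bash
cat >> h.py <<'E'
def ortho(n,I,x,y,z,half=.05,N=260):
    g=np.linspace(half,-half,N);X,Y=np.meshgrid(x+g,y+g,indexing="ij") # up=+x, left=+y
    p=proj(n,np.c_[X.ravel(),Y.ravel(),np.full(X.size,z)]).astype(np.float32).reshape(N,N,2)
    return cv2.remap(I,p[...,0],p[...,1],cv2.INTER_CUBIC)
E
python3 - <<'E'
from h import *
T=np.load("top0.npy")[:,:,::-1];S=np.load("scene0.npy")[:,:,::-1]
cs=[ray("top",233,217,.066)[:2],ray("top",275,127,.066)[:2],ray("top",312,127,.066)[:2]]
print(cs)
rows=[]
for n,I in(("top",T),("scene",S)):
    r=[]
    for c in cs:
        o=np.clip(ortho(n,I,*c,.066).astype(float)*1.4,0,255).astype(np.uint8)
        for k in range(0,260,52):o[k,::6]=(0,0,255);o[::6,k]=(0,0,255)
        r.append(o)
    rows.append(np.hstack(r))
cv2.imwrite("pics/z3.png",np.vstack(rows))
E
```

```text
[array([0.52334805, 0.1522379 ]), array([0.78633778, 0.02928778]), array([ 0.78586731, -0.07937622])]
```

View pics/z3.png

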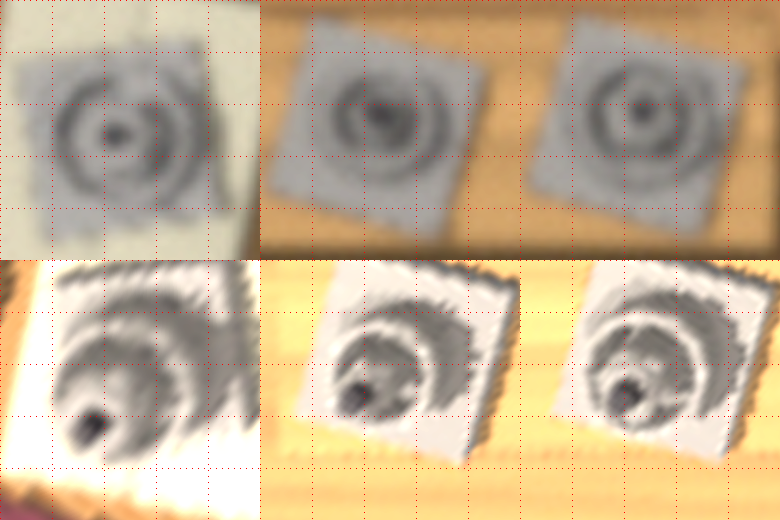

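```bash
cat >> h.py <<'E'
from scipy.optimize import differential_evolution as DE
def score(n,G,c,yaw,half,z,sgn):
    s=np.linspace(-.9,.9,41)*half;R=np.array([[np.cos(yaw),-np.sin(yaw)],[np.sin(yaw),np.cos(yaw)]]);d=.0018;q=[]
    for k in range(4):
        a=R@np.array([[0,-1],[1,0]])**0 if 0 else None
        e=np.array([[half,0],[0,half],[-half,0],[0,-half]][k]);t=np.array([-e[1],e[0]])/half;nrm=e/half
        for o in(-d,d):
            P=(R@(e+o*nrm+np.outer(s,t)).T).T+c;q.append(np.c_[P,np.full(41,z)])
    p=proj(n,np.vstack(q)).astype(np.float32)
    v=cv2.remap(G,p[:,:1].copy(),p[:,1:].copy(),cv2.INTER_LINEAR).reshape(4,2,41)
    return np.clip(sgn*(v[:,0]-v[:,1]),-6,40).mean()
def fitsq(n,I,c0,half,z,sgn,r=.008,yr=(-.785,.785)):
    G=I.mean(2).astype(np.float32)
    f=lambda p:-score(n,G,p[:2],p[2],half,z,sgn)
    o=DE(f,[(c0[0]-r,c0[0]+r),(c0[1]-r,c0[1]+r),yr],seed=1,maxiter=60,popsize=12,tol=1e-5);return o.x,-o.fun
E
python3 - <<'E'
from h import *
I={n:np.load(n+"0.npy") for n in("top","scene")}
for n in I:
    for sg in((-1,) if n=="top" else (-1,1)): 
        x,f=fitsq(n,I[n],(.525,.157),.035,.056,sg,.012,(-.3,.5));print("plate",n,sg,x[:2].round(4),np.degrees(x[2]).round(1),round(f,1))
    for c,nm in(((.786,.029),"sp1"),((.786,-.079),"sp2")):
        x,f=fitsq(n,I[n],c,.035,.056,1 if n=="scene" else 1,.012);print(nm,n,x[:2].round(4),np.degrees(x[2]).round(1),round(f,1))
    for c,nm in(((.4565,-.205),"l"),((.5435,-.0615),"m"),((.493,-.328),"s")):
        x,f=fitsq(n,I[n],c,.008,.076,1,.015);print(nm,n,x[:2].round(4),np.degrees(x[2]).round(1),round(f,1))
    # mould top 130x110 whites: centroid
    h=cv2.cvtColor(I[n],cv2.COLOR_RGB2HSV)
E
```

```text
plate top -1 [0.5207 0.152 ] 8.5 12.1Traceback (most recent call last):
  File "<stdin>", line 7, in <module>
  File "h.py", line 29, in fitsq
    o=DE(f,[(c0[0]-r,c0[0]+r),(c0[1]-r,c0[1]+r),yr],seed=1,maxiter=60,popsize=12,tol=1e-5);return o.x,-o.fun
    return fun(*args, **kwargs)
    ret = solver.solve()
    next(self)
    ~~~~^^^^^^
    energy = self.func(parameters)
    return self.f(x, *self.args)
           ~~~~~~^^^^^^^^^^^^^^^
  File "h.py", line 28, in <lambda>
    f=lambda p:-score(n,G,p[:2],p[2],half,z,sgn)
                ~~~~~^^^^^^^^^^^^^^^^^^^^^^^^^^^
  File "h.py", line 23, in score
    p=proj(n,np.vstack(q)).astype(np.float32)
      ~~~~^^^^^^^^^^^^^^^^
  File "h.py", line 10, in proj
    K,D,R,t=cam(n);return cv2.projectPoints(np.array(P,float).reshape(-1,1,3),cv2.Rodrigues(R)[0],t,K,D)[0].reshape(-1,2)
            ~~~^^^
  File "h.py", line 4, in cam
    p=robot.camera_params(n);K=np.array(p["camera_matrix"],float);D=np.array(p["distortion"],float)
ValueError: time passes only in moves, steps and waits
```

```bash
sed -i '/a=R@np.array/d; s/^def cam/import functools\n@functools.lru_cache\ndef cam/' h.py
python3 - <<'E'
from h import *
I={n:np.load(n+"0.npy") for n in("top","scene")}
for n in I:
    for sg in((-1,) if n=="top" else (-1,1)): 
        x,f=fitsq(n,I[n],(.525,.157),.035,.056,sg,.012,(-.3,.5));print("plate",n,sg,x[:2].round(4),np.degrees(x[2]).round(1),round(f,1))
    for c,nm in(((.786,.029),"sp1"),((.786,-.079),"sp2")):
        x,f=fitsq(n,I[n],c,.035,.056,1 if n=="scene" else 1,.012);print(nm,n,x[:2].round(4),np.degrees(x[2]).round(1),round(f,1))
    for c,nm in(((.4565,-.205),"l"),((.5435,-.0615),"m"),((.493,-.328),"s")):
        x,f=fitsq(n,I[n],c,.008,.076,1,.015);print(nm,n,x[:2].round(4),np.degrees(x[2]).round(1),round(f,1))
print(robot.get_obs()["time"])
E
```

```text
plate top -1 [0.5207 0.152 ] 8.5 12.1
sp1 top [0.7779 0.0334] -0.3 6.3
sp2 top [ 0.7772 -0.091 ] -0.3 8.2
l top [ 0.455  -0.2037] 17.4 26.2
m top [ 0.5419 -0.0604] 37.7 28.3
s top [ 0.4935 -0.3273] 21.3 19.9
plate scene -1 [0.5283 0.1473] 5.6 26.3
plate scene 1 [0.5212 0.1565] 9.0 11.8
sp1 scene [0.7914 0.0341] -16.0 22.9
sp2 scene [ 0.7906 -0.0766] -16.6 23.7
l scene [ 0.4558 -0.2041] 27.7 17.5
m scene [ 0.5436 -0.0607] 39.5 28.1
s scene [ 0.4947 -0.3275] 23.6 30.3
0.8
```

Request:
servo_tool:
  plan:
    - [1, -0.52, 0, 0, 0, 0, 94]
    - [1, -0.52, 0, 0, 0, 0, 94]
    - [1, -0.52, 0, 0, 0, 0, 94]

```text
time: 1.05
tool_pos: [0.3128, -0.3991, 0.2013]
ee_rot: [-3.141, -0.001, 0.463]
wrist_force: [0.5, -0.3, -0.3]
width: 0.0943
finger_force: 0.0
```

Request:
servo_tool:
  plan:
    - [1, -0.52, 0, 0, 0, 0, 94]
    - [1, -0.52, 0, 0, 0, 0, 94]
    - [1, -0.52, 0, 0, 0, 0, 94]

```text
time: 1.3
tool_pos: [0.3794, -0.3072, 0.2016]
ee_rot: [3.141, -0.001, 0.464]
wrist_force: [0.9, -0.5, -0.3]
width: 0.0942
finger_force: 0.0
```

Request:
servo_tool:
  plan:
    - [1, -0.52, 0, 0, 0, 0.05, 94]
    - [1, -0.52, 0, 0, 0, 0.05, 94]
    - [1, -0.52, 0, 0, 0, 0.05, 94]
    - [1, -0.52, 0, 0, 0, 0.05, 94]
    - [1, -0.52, 0, 0, 0, 0.05, 94]

```text
time: 1.72
tool_pos: [0.4449, -0.2176, 0.2013]
ee_rot: [3.141, 0.0, 0.388]
wrist_force: [-0.4, -0.7, -0.2]
width: 0.094
finger_force: 0.0
```

```bash
cat >> h.py <<'E'
def todo(x,y,z,yaw):
    o=robot.get_obs();p=o["tool_pos"];r=o["ee_rot"];s=r[2];d=np.array([x,y,z])-p
    turn=-(np.radians(yaw)-s);turn=(turn+np.pi)%(2*np.pi)-np.pi
    print("t",round(o["time"],2),"pos",p.round(4),"rot",np.degrees(r).round(2),"w",round(o["width"]*1e3,1),"F",np.round(o["wrist_force"],1),"ff",round(o["finger_force"],1),"q6",round(o["joint_positions"][5],2))
    print("go",((d[0]*np.cos(s)+d[1]*np.sin(s))*10).round(3),((d[0]*np.sin(s)-d[1]*np.cos(s))*10).round(3),(-d[2]*10).round(3),"az",(turn/(np.pi/2)).round(4))
E
python3 - <<'E'
from h import *
todo(.4555,-.204,.061,22)
I=robot.snapshot("top");np.save("top1.npy",I)
S=robot.snapshot("scene");np.save("scene1.npy",S)
E
```

```text
t 1.72 pos [ 0.4449 -0.2176  0.2013] rot [1.7997e+02 2.0000e-02 2.2210e+01] w 94.0 F [-0.4 -0.7 -0.2] ff 0.0 q6 0.61
go 0.149 -0.086 1.403 az 0.0023
```

Request:
servo_tool:
  plan:
    - [0.15, -0.09, 0.2, 0, 0, 0, 60]
    - [0.15, -0.09, 1, 0, 0, 0, 60]
    - [0.15, -0.09, 1, 0, 0, 0, 60]
    - [0.15, -0.09, 1, 0, 0, 0, 60]

```text
time: 2.15
tool_pos: [0.4478, -0.2023, 0.0917]
ee_rot: [-3.127, 0.012, 0.382]
wrist_force: [-0.7, 0.5, -1.8]
width: 0.0708
finger_force: 0.0
```

Request:
servo_tool:
  plan:
    - [0, 0, 0.4, 0, 0, 0, 50]
    - [0, 0, 0.4, 0, 0, 0, 50]
    - [0, 0, 0.4, 0, 0, 0, 30]
    - [0, 0, 0.4, 0, 0, 0, 20]
    - [0, 0, 0.4, 0, 0, 0, 0]
    - [0, 0, 0.4, 0, 0, 0, 0]
    - [0, 0, 0.4, 0, 0, 0, 0]
    - [0, 0, 0.4, 0, 0, 0, 0]

```text
time: 2.82
tool_pos: [0.4555, -0.2049, 0.0626]
ee_rot: [3.14, -0.001, 0.384]
wrist_force: [-0.0, 0.3, 0.7]
width: 0.0176
finger_force: 0.5
```

Run:
```python
from h import *
todo(.4555,-.204,.061,22)
```

```text
t 2.82 pos [ 0.4555 -0.2049  0.0626] rot [ 1.7992e+02 -8.0000e-02  2.2020e+01] w 17.6 F [-0.   0.3  0.7] ff 0.5 q6 0.65
go 0.003 -0.008 0.016 az 0.0002
```

Request:
servo_tool:
  plan:
    - [0, 0, 0.01, 0, 0, 0, 0]
    - [0, 0, 0.01, 0, 0, 0, 0]
    - [0, 0, 0.01, 0, 0, 0, 0]
    - [0, 0, 0.01, 0, 0, 0, 0]
    - [0, 0, 0.01, 0, 0, 0, 40]
    - [0, 0, 0.01, 0, 0, 0, 40]
    - [0, 0, 0.01, 0, 0, 0, 40]
    - [0, 0, 0.01, 0, 0, 0, 40]

```text
time: 3.48
tool_pos: [0.4547, -0.2046, 0.0599]
ee_rot: [-3.141, 0.0, 0.384]
wrist_force: [0.3, 0.5, -0.7]
width: 0.0382
finger_force: 0.0
```

Run:
```python
from h import *
todo(.4555,-.204,.061,112)
```

```text
t 3.48 pos [ 0.4547 -0.2046  0.0599] rot [-1.7998e+02  2.0000e-02  2.2020e+01] w 38.2 F [ 0.3  0.5 -0.7] ff 0.0 q6 0.65
go 0.01 -0.003 -0.011 az -0.9998
```

Request:
servo_tool:
  plan:
    - [0, 0, 0, 0, 0, -1, 40]
    - [0, 0, 0, 0, 0, -1, 40]
    - [0, 0, 0, 0, 0, -1, 40]
    - [0, 0, 0, 0, 0, -1, 40]
    - [0, 0, 0, 0, 0, -1, 40]
    - [0, 0, 0, 0, 0, -1, 40]
    - [0, 0, 0, 0, 0, -1, 40]
    - [0, 0, 0, 0, 0, -1, 40]
    - [0, 0, 0, 0, 0, -1, 40]
    - [0, 0, 0, 0, 0, -1, 40]
    - [0, 0, 0, 0, 0, -1, 40]
    - [0, 0, 0, 0, 0, -1, 40]

```text
time: 4.48
tool_pos: [0.4547, -0.2046, 0.0599]
ee_rot: [-3.141, -0.0, 1.89]
wrist_force: [-0.9, 0.1, 0.2]
width: 0.0401
finger_force: 0.0
```

Run:
```python
from h import *
todo(.4555,-.204,.061,112)
```

```text
t 4.48 pos [ 0.4547 -0.2046  0.0599] rot [-1.7997e+02 -2.0000e-02  1.0831e+02] w 40.1 F [-0.9  0.1  0.2] ff 0.0 q6 -0.86
go 0.004 0.009 -0.011 az -0.041
```

Request:
servo_tool:
  plan:
    - [0, 0, -0.01, 0, 0, -0.041, 40]
    - [0, 0, -0.01, 0, 0, -0.041, 0]
    - [0, 0, -0.01, 0, 0, -0.041, 0]
    - [0, 0, -0.01, 0, 0, -0.041, 0]
    - [0, 0, -0.01, 0, 0, -0.041, 0]
    - [0, 0, -0.01, 0, 0, -0.041, 0]
    - [0, 0, -0.01, 0, 0, -0.041, 0]
    - [0, 0, -0.01, 0, 0, -0.041, 0]
    - [0, 0, -0.01, 0, 0, -0.041, 0]
    - [0, 0, -0.01, 0, 0, -0.041, 0]

```text
time: 5.32
tool_pos: [0.4548, -0.2047, 0.0611]
ee_rot: [-3.141, -0.0, 1.949]
wrist_force: [0.1, -1.3, -1.3]
width: 0.0153
finger_force: 30.0
```

Run:
```python
from h import *
todo(.5207,.152,.061,98.5)
I=np.load("top0.npy");S=np.load("scene0.npy")
# refine clamp: contrast-free (abs gradient) plate fit
def sc(n,G,p,half=.035,z=.056):
    s=np.linspace(-.9,.9,61)*half;c,si=np.cos(p[2]),np.sin(p[2]);R=np.array([[c,-si],[si,c]]);q=[]
    for e in([half,0],[0,half],[-half,0],[0,-half]):
        e=np.array(e);t=np.array([-e[1],e[0]])/half
        for o in(-.0018,.0018):q.append(np.c_[(R@(e+o*e/half+np.outer(s,t)).T).T+p[:2],np.full(61,z)])
    P=proj(n,np.vstack(q)).astype(np.float32)
    v=cv2.remap(G,P[:,:1].copy(),P[:,1:].copy(),cv2.INTER_LINEAR).reshape(4,2,61)
    return np.abs((v[:,0]-v[:,1]).mean(1))
for n,A in(("top",I),("scene",S)):
  for ch in(0,2):
    G=A[...,ch].astype(np.float32)
    o=DE(lambda p:-np.clip(sc(n,G,p),0,30).mean(),[(.508,.536),(.138,.168),(-.1,.4)],seed=2,tol=1e-5)
    print(n,ch,o.x[:2].round(4),np.degrees(o.x[2]).round(2),sc(n,G,o.x).round(1))
# bolt tip: darkest spot near
for n,A in(("top",I),("scene",S)):
    u,v=proj(n,[.5207,.152,.078])[0];print(n,u,v)
    W=A[int(v)-6:int(v)+7,int(u)-6:int(u)+7].mean(2);print(W.astype(int))
```

```text
t 5.32 pos [ 0.4548 -0.2047  0.0611] rot [-179.99   -0.    111.64] w 15.3 F [ 0.1 -1.3 -1.3] ff 30.0 q6 -0.91
go 3.072 1.928 0.001 az 0.146
top 0 [0.5206 0.1528] 9.11 [12.6  5.  14.7 25.5]
top 2 [0.5153 0.138 ] -5.73 [ 3.   4.7  2.8 29.9]
scene 0 [0.5251 0.1573] 7.64 [30.6 23.3 23.9 24.2]
scene 2 [0.528  0.1475] 1.9 [30.8 11.2 18.7 32.1]
top 232.71943758003147 217.5858137100413
[[ 99  90  85  85  86 100 111 120 123 121 121 116 106]
 [ 83  77  82  89  96 102 111 118 119 117 113 114 110]
 [ 77  87  94 102 104 104 110 113 110 103 100 100 106]
 [ 81  97 108 112 113 111 111 110 100  86  82  85  94]
 [ 88 106 114 118 112 112 113 111 102  86  77  78  85]
 [ 97 111 118 112 100  95 100 106 106  93  82  79  79]
 [105 116 114  99  80  72  77  91  99  96  88  82  76]
 [109 118 113  94  70  62  71  83  98  96  86  78  76]
 [111 118 113 100  87  77  89  99 102  94  81  73  72]
 [103 114 117 113 105 104 107 111 106  90  76  69  70]
 [ 99 113 117 119 116 117 116 114 104  89  75  68  74]
 [ 93 108 116 116 114 112 110 105  98  90  74  73  84]
 [ 91 102 111 112 107 103  98  99  96  87  82  86  95]]
scene 313.6168317274001 188.8337127780443
[[ 84  82  81  81  83  83  84  84  81  80  77  76  73]
 [ 80  78  78  75  75  75  76  75  74  88 121 120 119]
 [ 88 126 125 125 126 124 122 123 122 128 156 170 191]
 [126 134 133 134 140 158 171 192 205 199 202 205 209]
 [166 169 186 197 197 201 203 208 211 209 210 210 210]
 [194 204 205 202 198 198 195 181 181 199 206 206 210]
 [184 193 176 148 152 175 164 109 107 125 155 180 184]
 [168 143 124 127 155 166 133  63  68  78 125 169 167]
 [136  93  96 118 149 159 103  58  47  66 120 170 166]
 [105  85  91 103 117 135 145 153 152 155 160 166 155]
 [104 109  98  98 113 109 120 134 137 140 139 137 135]
 [147 133 105  91  97 104  95 109 127 142 137 108  97]
 [162 110  99  88  87  89  85  90  95 102 100  89  86]]
```

Request:
servo_tool:
  plan:
    - [0, 0, -1, 0, 0, 0, 0]
    - [0, 0, -1, 0, 0, 0, 0]
    - [0, 0, -1, 0, 0, 0, 0]
    - [0.4, 0, -1, 0, 0, 0.073, 0]
    - [0.8, 0.3, -1, 0, 0, 0.146, 0]
    - [1, 0.6, -1, 0, 0, 0.146, 0]
    - [1, 0.6, -1, 0, 0, 0.146, 0]

```text
time: 5.9
tool_pos: [0.4751, -0.0842, 0.1611]
ee_rot: [3.139, -0.004, 1.724]
wrist_force: [-0.3, -0.5, -1.5]
width: 0.0156
finger_force: 30.0
```

Run:
```python
from h import *
for n,a in(("top",(231.1,217.75)),("scene",(314.8,189.0))):
  for z in(.074,.078):print(n,ray(n,*a,z).round(4))
todo(.5207,.152,.14,98.5)
```

```text
top [0.5206 0.1569 0.074 ]
top [0.5203 0.1566 0.078 ]
scene [0.518  0.1587 0.074 ]
scene [0.5232 0.1543 0.078 ]
t 5.9 pos [ 0.4751 -0.0842  0.1611] rot [179.87  -0.23  98.8 ] w 15.6 F [-0.3 -0.5 -1.5] ff 30.0 q6 -0.45
go 2.264 0.812 0.211 az 0.0033
```

Request:
servo_tool:
  plan:
    - [1, 0.36, 0, 0, 0, 0, 0]
    - [1, 0.36, 0, 0, 0, 0, 0]
    - [1, 0.36, 0, 0, 0, 0, 0]

```text
time: 6.15
tool_pos: [0.4945, 0.0181, 0.1606]
ee_rot: [-3.141, -0.002, 1.722]
wrist_force: [-0.1, -0.5, -2.3]
width: 0.0156
finger_force: 30.0
```

Request:
servo_tool:
  plan:
    - [1, 0.36, 0, 0, 0, 0, 0]
    - [1, 0.36, 0, 0, 0, 0, 0]
    - [1, 0.36, 0, 0, 0, 0, 0]
    - [1, 0.36, 0, 0, 0, 0, 0]

```text
time: 6.48
tool_pos: [0.5153, 0.1234, 0.1603]
ee_rot: [-3.141, -0.003, 1.726]
wrist_force: [-0.1, -0.2, -2.4]
width: 0.0156
finger_force: 30.0
```

Request:
servo_tool:
  plan:
    - [0.3, 0.1, 0, 0, 0, 0, 0]
    - [0.3, 0.1, 0, 0, 0, 0, 0]
    - [0.3, 0.1, 0, 0, 0, 0, 0]
    - [0.3, 0.1, 0, 0, 0, 0, 0]
    - [0.3, 0.1, 0, 0, 0, 0, 0]

```text
time: 6.9
tool_pos: [0.5206, 0.1487, 0.161]
ee_rot: [-3.141, 0.001, 1.718]
wrist_force: [-0.8, -0.5, -2.8]
width: 0.0154
finger_force: 30.0
```

Run:
```python
from h import *
for n in("top","scene"):
    I=robot.snapshot(n);np.save(n+"2.npy",I)
cv2.imwrite("pics/h1.png",np.hstack([cv2.resize(np.load("top2.npy")[180:260,190:270,::-1],(400,400),interpolation=3),cv2.resize(np.load("scene2.npy")[140:220,275:355,::-1],(400,400),interpolation=3)]))
todo(.5204,.1566,.14,98.7)
o=robot.get_obs();p=o["tool_pos"]
for n in("top","scene"):print(n,proj(n,[p+[0,0,.0149],p-[0,0,.0611]]).round(1).tolist())
```

```text
t 7.0 pos [0.5207 0.1488 0.1612] rot [-1.7998e+02  2.0000e-02  9.8420e+01] w 15.8 F [-0.7  0.2 -1.8] ff 30.0 q6 0.03
go 0.077 0.008 0.212 az -0.0031
top [[230.6, 214.5], [233.2, 216.9]]
scene [[315.1, 157.6], [313.3, 182.3]]
```

View pics/h1.png

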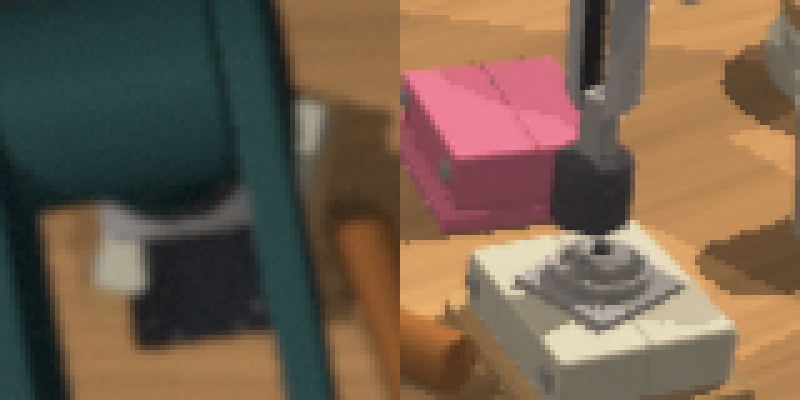

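Request:
servo_tool:
  plan:
    - [0.078, 0.008, 0, 0, 0, 0, 0]
    - [0.078, 0.008, 0.1, 0, 0, 0, 0]
    - [0.078, 0.008, 0.2, 0, 0, 0, 0]
    - [0.078, 0.008, 0.2, 0, 0, 0, 0]
    - [0.078, 0.008, 0.2, 0, 0, 0, 0]

```text
time: 7.42
tool_pos: [0.5193, 0.1576, 0.1394]
ee_rot: [-3.138, 0.0, 1.719]
wrist_force: [0.1, 0.4, -2.5]
width: 0.0155
finger_force: 30.0
```

Run:
```python
from h import *
I=robot.snapshot("scene");np.save("scene3.npy",I)
cv2.imwrite("pics/h2.png",cv2.resize(I[150:220,275:355,::-1],(800,600)[:1]+(600,),interpolation=3))
todo(.5204,.1566,.12,98.7)
p=robot.get_obs()["tool_pos"];print(proj("scene",[p+[0,0,.0149],p-[0,0,.0611],p-[0,0,.0211]]).round(1).tolist())
```

```text
t 7.47 pos [0.5199 0.1577 0.1403] rot [-1.799e+02  2.000e-02  9.851e+01] w 15.6 F [-0.7  1.  -2.7] ff 30.0 q6 0.04
go -0.012 0.003 0.203 az -0.0021
[[316.9, 163.7], [315.1, 187.8], [316.0, 175.3]]
```

View pics/h2.png

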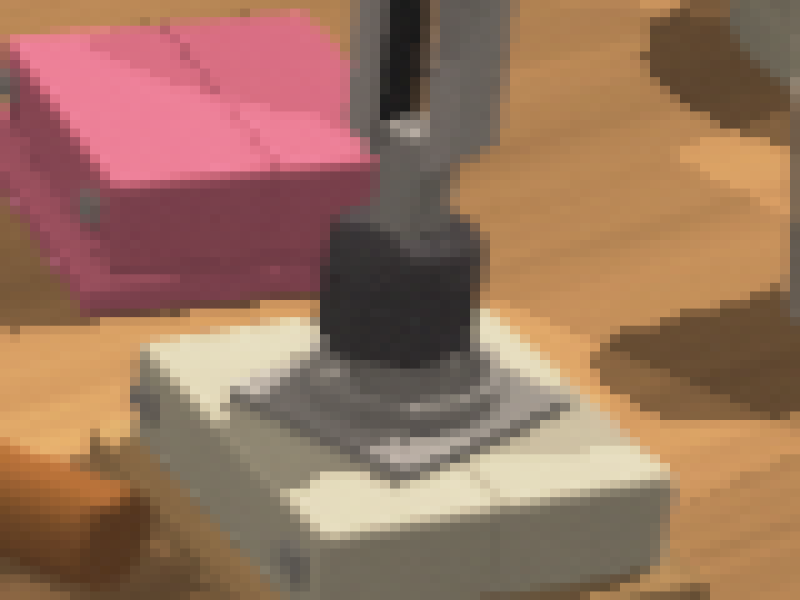

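Request:
servo_tool:
  plan:
    - [-0.008, 0, 0.03, 0, 0, 0, 0]
    - [-0.008, 0, 0.06, 0, 0, 0, 0]
    - [-0.008, 0, 0.06, 0, 0, 0, 0]

```text
time: 7.72
tool_pos: [0.5211, 0.1569, 0.1359]
ee_rot: [3.14, 0.0, 1.719]
wrist_force: [0.7, 0.8, -0.1]
width: 0.0158
finger_force: 30.0
```

Request:
servo_tool:
  plan:
    - [0, 0, 0.01, 0, 0, 0, 0]
    - [0, 0, 0.02, 0, 0, 0, 0]
    - [0, 0, 0.02, 0, 0, 0, 0]

```text
time: 7.97
tool_pos: [0.5214, 0.157, 0.1356]
ee_rot: [3.138, 0.0, 1.719]
wrist_force: [-1.8, -0.7, 6.4]
width: 0.0155
finger_force: 30.0
```

Request:
servo_tool:
  plan:
    - [0, 0, 0.005, 0, 0, 0, 0]
    - [0, 0, 0.01, 0, 0, 0, 0]
    - [0, 0, 0.01, 0, 0, 0, 0]

```text
time: 8.22
tool_pos: [0.5216, 0.1569, 0.1354]
ee_rot: [3.138, 0.001, 1.719]
wrist_force: [-1.8, -2.2, 8.1]
width: 0.0155
finger_force: 30.0
```

Request:
servo_tool:
  plan:
    - [0.01, 0, 0.02, 0, 0, 0, 0]
    - [0.02, 0, 0.02, 0, 0, 0, 0]
    - [0.02, 0, 0.02, 0, 0, 0, 0]

```text
time: 8.47
tool_pos: [0.5222, 0.158, 0.1352]
ee_rot: [3.135, 0.003, 1.719]
wrist_force: [-1.9, -4.7, 12.7]
width: 0.0155
finger_force: 30.2
```

Request:
servo_tool:
  plan:
    - [-0.02, 0, 0, 0, 0, 0, 0]
    - [-0.04, 0, 0, 0, 0, 0, 0]
    - [-0.04, 0, 0, 0, 0, 0, 0]

```text
time: 8.72
tool_pos: [0.5227, 0.1555, 0.1348]
ee_rot: [3.135, -0.001, 1.719]
wrist_force: [-2.4, -0.0, 12.6]
width: 0.0157
finger_force: 30.1
```

Request:
servo_tool:
  plan:
    - [0.01, 0.01, 0, 0, 0, 0, 0]
    - [0.02, 0.02, 0, 0, 0, 0, 0]
    - [0.02, 0.02, 0, 0, 0, 0, 0]

```text
time: 8.97
tool_pos: [0.5234, 0.1568, 0.1349]
ee_rot: [3.138, 0.002, 1.719]
wrist_force: [-3.9, -3.0, 14.0]
width: 0.0153
finger_force: 30.3
```

Request:
servo_tool:
  plan:
    - [0, -0.02, 0, 0, 0, 0, 0]
    - [0, -0.04, 0, 0, 0, 0, 0]
    - [0, -0.04, 0, 0, 0, 0, 0]

```text
time: 9.22
tool_pos: [0.5217, 0.1565, 0.1351]
ee_rot: [3.131, 0.001, 1.719]
wrist_force: [0.7, -1.7, 10.2]
width: 0.0156
finger_force: 30.0
```

Request:
servo_tool:
  plan:
    - [-0.01, -0.01, 0, 0, 0, 0, 0]
    - [-0.02, -0.02, 0, 0, 0, 0, 0]
    - [-0.02, -0.02, 0, 0, 0, 0, 0]

```text
time: 9.47
tool_pos: [0.521, 0.1554, 0.1351]
ee_rot: [3.129, -0.001, 1.719]
wrist_force: [3.5, 0.1, 9.7]
width: 0.0158
finger_force: 30.0
```

Request:
servo_tool:
  plan:
    - [-0.01, 0, 0, 0, 0, 0, 0]
    - [-0.02, 0, 0, 0, 0, 0, 0]
    - [-0.02, 0, 0, 0, 0, 0, 0]

```text
time: 9.72
tool_pos: [0.5209, 0.1538, 0.1348]
ee_rot: [3.13, -0.002, 1.719]
wrist_force: [2.2, 1.3, 8.9]
width: 0.0153
finger_force: 30.0
```

Run:
```python
from h import *
# circle ring diagnostics: cup rim centre from radial symmetry at z=.066, and bolt, for all three clamps in both cams
I={n:np.load(n+"0.npy").mean(2).astype(np.float32) for n in("top","scene")}
a=np.linspace(0,2*np.pi,72,endpoint=False)
def prof(n,c,z,r):
    P=np.c_[c[0]+r*np.cos(a),c[1]+r*np.sin(a),np.full(72,z)];p=proj(n,P).astype(np.float32)
    return cv2.remap(I[n],p[:,:1].copy(),p[:,1:].copy(),cv2.INTER_LINEAR).ravel()
for n in I:
  for nm,c0 in(("mould",(.5204,.155)),("sp1",(.786,.029)),("sp2",(.786,-.079))):
    # bright rim ring: maximise mean(rim)-mean(just inside)
    best=None
    def f(p):
        return -np.minimum(prof(n,p[:2],.066,p[2])-prof(n,p[:2],.066,p[2]-.004),25).mean()
    o=DE(f,[(c0[0]-.01,c0[0]+.01),(c0[1]-.01,c0[1]+.01),(.015,.03)],seed=1,maxiter=60)
    print(n,nm,o.x.round(4),round(-o.fun,1))
todo(.520,.1545,.135,98.7)
```

```text
top mould [0.5199 0.1592 0.0255] 16.0
top sp1 [0.7918 0.0352 0.0181] 16.3
top sp2 [ 0.7919 -0.0752  0.0222] 15.3
scene mould [0.519  0.1583 0.0269] 23.9
scene sp1 [0.7908 0.0344 0.0193] 24.8
scene sp2 [ 0.7903 -0.0753  0.0228] 25.0
t 9.72 pos [0.5209 0.1538 0.1348] rot [ 1.7933e+02 -1.1000e-01  9.8510e+01] w 15.3 F [2.2 1.3 8.9] ff 30.0 q6 0.03
go 0.008 -0.008 -0.002 az -0.0021
```

Request:
servo_tool:
  plan:
    - [0.04, -0.01, -0.1, 0, 0, 0, 0]
    - [0.04, -0.01, -0.1, 0, 0, 0, 0]
    - [0.04, -0.01, -0.1, 0, 0, 0, 0]
    - [0.04, -0.01, -0.1, 0, 0, 0, 0]

```text
time: 10.05
tool_pos: [0.5148, 0.1562, 0.1392]
ee_rot: [-3.139, 0.0, 1.72]
wrist_force: [0.1, -0.6, -2.9]
width: 0.0159
finger_force: 30.0
```

Run:
```python
from h import *
todo(.5193,.1583,.1365,99)
S=robot.snapshot("scene");np.save("scene4.npy",S)
p=robot.get_obs()["tool_pos"]
G=S.mean(2).astype(np.float32);u,v=proj("scene",p-[0,0,.045])[0];print(u,v)
for dv in(-6,-3,0):print(G[int(v)+dv,int(u)-12:int(u)+13].astype(int))
K,D,R,t=cam("scene");print(proj("scene",p-[0,0,.045]+np.outer([-1,1],R[0])*.0225))
```

```text
t 10.05 pos [0.5148 0.1562 0.1392] rot [-1.7987e+02  2.0000e-02  9.8530e+01] w 15.9 F [ 0.1 -0.6 -2.9] ff 30.0 q6 0.04
go 0.014 0.047 0.027 az -0.0053
313.8693237441487 182.62647122432946
[ 84  83  84  85  84  75  52  57  61  54  63  73  86  91  84  86  76  75
  71  75  87 113 134 135 137]
[ 81  80  80  80  79  56  49  49  50  51  51  52  51  56  68  65  62  64
  58  54  68 108 136 137 138]
[ 87  90  85  85  80  47  46  45  47  46  46  45  44  44  42  46  44  43
  45  47  69 116 132 135 135]
[[305.86971494 182.62693907]
 [321.86940706 182.62586774]]
```

Request:
servo_tool:
  plan:
    - [0.018, 0.05, 0, 0, 0, 0, 0]
    - [0.018, 0.05, 0.02, 0, 0, 0, 0]
    - [0.018, 0.05, 0.05, 0, 0, 0, 0]
    - [0.018, 0.05, 0.05, 0, 0, 0, 0]

```text
time: 10.43
tool_pos: [0.5198, 0.1587, 0.1339]
ee_rot: [-3.139, 0.0, 1.719]
wrist_force: [-0.1, -0.2, -3.1]
width: 0.0156
finger_force: 30.0
```

Request:
servo_tool:
  plan:
    - [0, 0, 0.02, 0, 0, 0, 0]
    - [0, 0, 0.04, 0, 0, 0, 0]
    - [0, 0, 0.04, 0, 0, 0, 0]

```text
time: 10.68
tool_pos: [0.52, 0.159, 0.1309]
ee_rot: [-3.141, -0.0, 1.719]
wrist_force: [-0.0, 1.0, -3.2]
width: 0.0155
finger_force: 30.0
```

Run:
```python
from h import *
todo(.5197,.1588,.1365,99)
```

```text
t 10.68 pos [0.52   0.159  0.1309] rot [-1.7996e+02 -3.0000e-02  9.8510e+01] w 15.5 F [-0.   1.  -3.2] ff 30.0 q6 0.04
go -0.002 -0.004 -0.056 az -0.0054
```

Request:
servo_tool:
  plan:
    - [0, 0, 0.02, 0, 0, 0, 0]
    - [0, 0, 0.04, 0, 0, 0, 0]
    - [0, 0, 0.05, 0, 0, 0, 0]
    - [0, 0, 0.05, 0, 0, 0, 0]

```text
time: 11.02
tool_pos: [0.5201, 0.1589, 0.1258]
ee_rot: [-3.141, -0.0, 1.719]
wrist_force: [-0.6, 1.7, -2.7]
width: 0.0155
finger_force: 30.0
```

Request:
servo_tool:
  plan:
    - [0, 0, 0.02, 0, 0, 0, 0]
    - [0, 0, 0.04, 0, 0, 0, 0]
    - [0, 0, 0.05, 0, 0, 0, 0]
    - [0, 0, 0.05, 0, 0, 0, 0]

```text
time: 11.35
tool_pos: [0.5201, 0.1589, 0.1208]
ee_rot: [-3.141, -0.0, 1.719]
wrist_force: [0.0, 1.6, -3.8]
width: 0.0155
finger_force: 30.0
```

Sliding down freely, so the flats are aligned; seat it.

Request:
servo_tool:
  plan:
    - [0, 0, 0.02, 0, 0, 0, 0]
    - [0, 0, 0.04, 0, 0, 0, 0]
    - [0, 0, 0.04, 0, 0, 0, 0]

```text
time: 11.6
tool_pos: [0.5204, 0.1589, 0.1175]
ee_rot: [3.141, -0.0, 1.719]
wrist_force: [-0.7, 0.5, -0.5]
width: 0.016
finger_force: 30.0
```

Request:
servo_tool:
  plan:
    - [0, 0, 0.01, 0, 0, 0, 0]
    - [0, 0, 0.02, 0, 0, 0, 0]
    - [0, 0, 0.02, 0, 0, 0, 0]

```text
time: 11.85
tool_pos: [0.5206, 0.1587, 0.1174]
ee_rot: [3.14, 0.0, 1.719]
wrist_force: [-2.9, 0.4, 6.4]
width: 0.0156
finger_force: 30.0
```

Request:
servo_tool:
  plan:
    - [0, 0, 0.01, 0, 0, 0, 0]
    - [0, 0, 0.01, 0, 0, 0, 0]
    - [0, 0, 0.01, 0, 0, 0, 0]

```text
time: 12.1
tool_pos: [0.5207, 0.1587, 0.1173]
ee_rot: [3.139, 0.0, 1.719]
wrist_force: [-4.6, -0.7, 9.4]
width: 0.0158
finger_force: 30.1
```

Run:
```python
from h import *
robot.snapshot("scene")
for t in("socket_s_mid","socket_m_mid","socket_l_mid"):print(t,[(np.round(d["extent"]).tolist(),round(d["conf"],2)) for d in robot.find_in(t,"scene")][:2])
todo(.52,.1588,.1171,98.5)
print(robot.close_job())
```

```text
socket_s_mid [([147.0, 256.0, 14.0, 34.0], 0.88)]
socket_m_mid [([254.0, 228.0, 14.0, 29.0], 0.76)]
socket_l_mid [([317.0, 183.0, 16.0, 25.0], 0.74)]
t 12.3 pos [0.5207 0.1586 0.1173] rot [1.7987e+02 3.0000e-02 9.8510e+01] w 15.7 F [-4.4 -0.4  9.4] ff 30.1 q6 0.04
go 0.003 -0.007 0.002 az 0.0001
the job is handed in; nothing more can be done
None
```

The 45 mm socket (`socket_l`) fits: it is fully down over the nut, upright and still gripped by its adapter. I picked it from the cup sizes in the pictures, so the other two were never tried and still stand where they were. The job is handed in at 12.3 s, with wrist readings up to 14 N.

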